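# Put the clay-modelling tools away

## Robot

A 6-joint arm with a two-finger parallel gripper is mounted at the origin on the work surface. World frame = base frame: x ahead of the robot, y to its left, z up, the work surface at z = 0. Lengths are in mm, angles in rad, forces in N, time in s.
With the tool pointing down it reaches from about 275 to 750 mm from the base axis. Payload 10.2 kg.
Tool frame: the origin (TCP) lies at the very end of the fingers, on their centre line; the grasp point (between the pads) lies 19 mm behind it; z points along the fingers, y is the line along which they close (so a half turn about z gives the same grasp; the last joint's range is limited). The gripper opens to 85 mm and grips with 20 to 120 N. Pads are 22 mm wide; open, the fingers measure 114 mm over their backs; the gripper's body (76 mm by 85 mm) begins 54 mm behind the grasp point. The pads swing forward as they close: fully open they stand 13 mm farther back than shut.
Start: joints at [-1.473, 0.313, 1.498, -0, 1.331, -0.223], TCP at [165.533, -498.227, 231.294] pointing down, gripper open.
Joint ranges: [-2.94, 2.94], [-0.97, 2.17], [0.19, 2.56], [-1.23, 4.37], [0.02, 3.11], [-2.88, 2.88]. Speed limits (rad/s): [2.39, 2.39, 3.01, 3.14, 3.14, 3.14].

## Interface

Orientations are given as a unit quaternion [w, x, y, z].
In Python, from rig import * gives the robot as it stands. The module is installed in compiled form; this text tells all that it offers.
- The arm moves only by the shell command python3 -m crank 'ROWS' [FORCE]. ROWS is JSON, a list that holds one entry, the list of rows, each a list of 7 numbers: the shift along the tool's x, y, z in units of 25 mm (1.0 is 25 mm), then the turn, a rotation vector about the tool's x, y, z in units of 8 degrees (1.0 is 8 degrees), then the finger opening in mm, from 0 to 85.4. A call has exactly 8 rows; each row shifts and turns the commanded pose from where the row before left it, along the tool's axes as they then stand; what a row does not reach is not made up. A row lasts 1/10 s, in which the tool goes at most 50 mm and 8.59 degrees, less where a joint would pass 70% of its speed; a pose out of reach is approached as far as the arm can. A call is refused whole if a number of a shift passes 1 or a number of a turn 1, either way. A call with a gripper value outside its range is refused whole. The fingers move at their own pace and stop on an object; FORCE is the grip in N (left out, the last holds). Time passes only in rows, so rows that do not move let the fingers close, or fill a call up. It gives the time, the measured TCP pose, the force, the opening and the grip force at its end, in the units of the state.
- sense(): the state, without advancing time (a new reading comes with each control period).
- capture(name): name is "scene" or "top"; returns the picture (400x640x3 uint8, blue, green, red); there is no depth.
- camera_model(name): a dict with "fx", "fy", "cx", "cy" (pixels), "k1" (the pictures are not rectified: a ray, as slopes to the right and down, at radius r is drawn at 1 + k1 r^2 times it, then the intrinsics apply), "world_from_camera" (4x4, takes a point from camera to world coordinates). Camera axes: x right, y up, looking along -z (the intrinsics and any distortion apply to the point x, -y, -z); pixel columns grow to the right and rows downward; lengths in mm; the calibration is good to about 2 mm. A picture is of the moment at which its call begins. camera_model takes no time and is no camera call.
- finish_job(): hands the job in; it is judged then, once.
The state is a dict: "time_s": time; "joints": joint angles; "dq": joint speeds; "tau": joint torques, N m; "eef_pos": TCP position; "ee_rot": TCP orientation; "force": force on the tool from outside, world axes, zero at the start; "wrist_torque": the same for the moment, N m; "grip_width": opening from 0.0 (shut) to 1.0 (fully open); "grip_force": force on a finger pad.
Only numpy, scipy, OpenCV 4.12 (cv2) and the standard library are available. Lean on these libraries where they do the work, as an engineer would, in place of code of your own. Each camera call takes 0.05 s, during which the arm holds its last target. There are 200 camera calls.

## Task

Tidy the modelling table after class: lay the loop tool, the wooden modelling knife and the kidney-shaped rib in the plastic basket, each flat on its floor with none lying on another, and put both wooden stamps down through the neck into the stoneware jar. The paintbrush and the cork belong to the glaze bench and the clay owl is still drying, so leave those three where they are; jar and basket stay standing upright.

Things in the scene. Friction and masses are not known exactly. Their poses are not given: they have to be found in the camera images.
- loop_tool: Double-ended clay loop (ribbon) tool, 180 mm long, lying flat along its own x. Light wooden handle 96 mm long (x from -48 to +48 mm), 14 mm wide in y, 11 mm thick, with a brass ferrule and a flat steel wire loop at each end: a large one, 30 mm wide, at +x and a small one, 22 mm wide, at -x. Origin: centre of the handle's underside; z up as it lies. 35 g. Belongs in the basket.
- modelling_knife: One-piece wooden clay modelling knife, 172 mm long, all wood, lying flat along its own x. Handle 74 mm long (x from -37 to +37 mm), 14 mm wide in y, 10 mm thick; a thin round-ended blade 16 mm wide to x = +86 mm, a narrow point to x = -86 mm. Origin: centre of the handle's underside; z up as it lies. 25 g. Belongs in the basket.
- rib: Kidney-shaped flat wooden rib, 9 mm thick, 82 mm long in x and 43 mm over all in y; its two ends curve towards -y. Origin: underside at the middle of the waist, where it is 36 mm wide (y from -18 to +18 mm); z up as it lies. 25 g. Belongs in the basket.
- stamp_round: Turned wooden clay stamp standing upright, 56 mm tall: round foot 28 mm across and 14 mm high, slender waist, knob on top 22 mm across (straight-sided from 34 to 46 mm up, domed above). Origin: centre of the foot's underside, z up. 25 g. Belongs in the jar.
- stamp_square: Turned wooden clay stamp standing upright, 56 mm tall: square foot 25 x 25 mm (sides along x and y) and 14 mm high, slender waist, round knob on top 22 mm across (straight-sided from 34 to 46 mm up, domed above). Origin: centre of the foot's underside, z up. 25 g. Belongs in the jar.
- brush: Flat paintbrush, 180 mm long, lying along its own x: light wooden handle 10 to 20 mm wide and 10 mm thick, steel ferrule and dark bristles 25 mm wide at +x. Origin: on the table under the middle of its length. Does not belong; leave it where it is.
- cork: Plain tapered cork stopper standing upright, 38 mm tall, 24 mm across at the bottom and 29 mm at the top. Origin: centre of its underside. Does not belong; leave it where it is.
- clay_owl: Leather-hard grey clay owl, 78 mm tall to the tips of the ears, 72 mm across, 0.28 kg, standing on the table. Origin: centre of its underside; its face looks to its -x. Fragile; leave it where it is.
- basket: Loose orange plastic basket with perforated sides, open at the top: 250 mm (x) by 190 mm (y) outside, 50 mm high, walls 4 mm thick, so 242 x 182 mm inside; floor 4 mm thick. Origin: centre of its underside, on the table. 0.35 kg.
- jar: Loose white stoneware jar, 140 mm tall, round: belly 104 mm across up to a height of 85 mm, narrowing to a neck 60 mm across outside and 52 mm inside (114 to 140 mm up); open mouth at the top, inner floor 6 mm up. Origin: centre of its underside, on the table; z up. 0.6 kg.
There are look-alikes about, which are no part of the job. Leave any pink look-alike of the clay_owl alone.

How it is judged (in metres and radians):
At the end, for the whole second after the job is handed in: Loop tool, knife and rib flat in the basket (origin at most 8 mm above its underside, tilt under 0.1 rad); both stamps in the jar (origin within 48 mm of its axis, under 100 mm up); brush, cork, owl within 20 mm of their starts; jar, basket upright to 0.1 rad; all at rest (20 mm/s) (x of loop_tool in the frame of basket between -0.121 and 0.121 m and y of loop_tool in the frame of basket between -0.091 and 0.091 m and z of loop_tool in the frame of basket between 0 and 0.008 m and angle between the z axis of each of loop_tool, modelling_knife, rib and the z axis of basket, either way round below 0.1 rad and x of modelling_knife in the frame of basket between -0.121 and 0.121 m and y of modelling_knife in the frame of basket between -0.091 and 0.091 m and z of modelling_knife in the frame of basket between 0 and 0.008 m and x of rib in the frame of basket between -0.121 and 0.121 m and y of rib in the frame of basket between -0.091 and 0.091 m and z of rib in the frame of basket between 0 and 0.008 m and horizontal distance between each of stamp_round, stamp_square and jar below 0.048 m and z of stamp_round in the frame of jar between 0 and 0.1 m and z of stamp_square in the frame of jar between 0 and 0.1 m and distance of each of brush, cork, clay_owl from where it was at the start of the episode below 0.02 m and angle between each of jar, basket's own z axis and vertical below 0.1 rad and linear speed of each of loop_tool, modelling_knife, rib, stamp_round, stamp_square, brush, cork, clay_owl, jar, basket below 0.02 m/s); the robot touches nothing.
It fails at once if the clay owl is pushed from its place (distance of clay_owl from where it was at the start of the episode above 0.02 m).
It fails at once if the paintbrush or the cork is taken or pushed away (distance of any of brush, cork from where it was at the start of the episode above 0.02 m).
It fails at once if the jar is tipped over (angle between jar's own z axis and vertical above 0.6 rad).
It also fails if it takes over 128 s, if anything falls off the work surface, if the arm or the gripper's body presses on something with over 40 N, if the wrist force passes 120 N, or if a joint passes its speed limit or range.

## Working session

There is one attempt and no reset: what is moved stays moved. The work goes in short steps, Python scripts to look and compute and a shell command to move; the robot and the scene stay as the last step left them, time stands still between calls to the robot, and variables do not carry over. Pictures are saved under pics/ and viewed, at most 14 in all, crops included, and the job is handed in when it is done.

```bash
mkdir -p pics; python3 - <<'E'
from rig import *
import cv2
for n in("scene","top"):
    cv2.imwrite(f"pics/{n}0.png",capture(n)); c=camera_model(n); print(n,{k:(v if k!="world_from_camera" else [[round(float(x),3) for x in r] for r in v]) for k,v in c.items()})
print(sense())
E
```

```text
scene {'fx': 393.2286903926537, 'fy': 393.2286903926537, 'cx': 320.53965453992004, 'cy': 197.94855908139976, 'k1': -0.062441531246343766, 'world_from_camera': [[-0.722, -0.519, 0.457, 1012.28], [0.691, -0.526, 0.495, 433.69], [-0.016, 0.673, 0.739, 682.757], [0.0, 0.0, 0.0, 1.0]]}
top {'fx': 421.4302965733697, 'fy': 421.4302965733697, 'cx': 318.6334655597965, 'cy': 196.73078400429608, 'k1': -0.03675942668948116, 'world_from_camera': [[-0.005, 0.986, -0.164, 400.438], [-1.0, -0.004, 0.005, -5.278], [0.004, 0.164, 0.986, 1242.074], [0.0, 0.0, 0.0, 1.0]]}
{'time_s': 0.1, 'joints': array([-1.47342256e+00,  3.13374180e-01,  1.49829912e+00, -1.51078929e-05,
        1.33100865e+00, -2.23401644e-01]), 'dq': array([-0.00124618, -0.00279382, -0.00202345,  0.0021834 ,  0.00067338,
       -0.00209033]), 'tau': array([ 2.29385143e-03, -4.12899041e+01, -2.60139835e+01, -2.12326568e-04,
        3.03277098e-03,  9.87428422e-06]), 'eef_pos': array([ 165.49687751, -498.01144599,  230.82580862]), 'ee_rot': array([-5.44027566e-04,  9.87165007e-01,  1.59702698e-01,  2.69753387e-05]), 'force': array([ 0.40481889,  1.07001057, -0.4272313 ]), 'wrist_torque': array([-0.02142823, -0.00979765, -0.02312819]), 'grip_force': 0.0, 'grip_width': 1.0001959388057793}
```

View pics/top0.png

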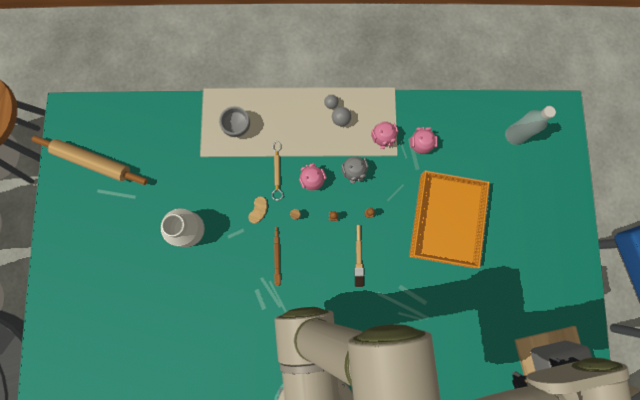

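View pics/scene0.png

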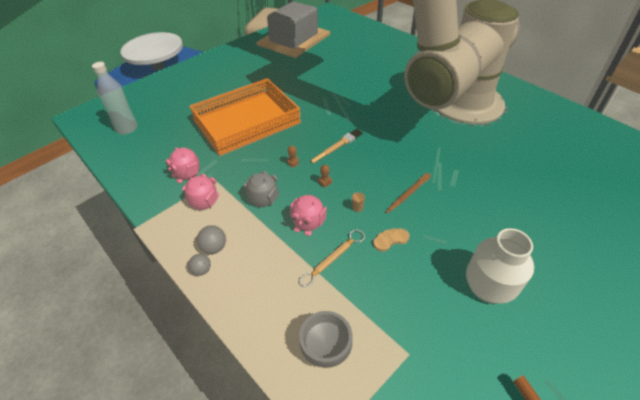

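The top view shows the loop tool at (277,170), rib (258,210), cork (295,214), stamps (333,216) and (370,212), knife (278,255), brush (359,255), grey owl (355,168), jar (182,228) and basket (450,220). Three pink owl look-alikes sit at (313,177), (385,134) and (424,141). The scene view agrees.

Candidates for the small upright things are (295,214), (333,216) and (370,212). The first is light and plain, so it fits the cork. The other two are dark with knobs, so they fit the stamps. I'll confirm this in one enlarged crop.

```bash
cat > h.py <<'E'
import numpy as np, cv2
from rig import *
def ray(n,uv):
    c=camera_model(n); T=np.array(c["world_from_camera"],float)
    p=np.array([(uv[0]-c["cx"])/c["fx"],(uv[1]-c["cy"])/c["fy"]]); q=p.copy()
    for _ in range(20): q=p/(1+c["k1"]*(q@q))
    return T[:3,3],T[:3,:3]@np.array([q[0],-q[1],-1])
def onz(n,uv,z):
    o,d=ray(n,uv); return (o+d*(z-o[2])/d[2])[:2]
def proj(n,P):
    c=camera_model(n); T=np.array(c["world_from_camera"],float)
    v=T[:3,:3].T@(np.array(P,float)-T[:3,3]); s=np.array([v[0],-v[1]])/-v[2]
    s=s*(1+c["k1"]*(s@s)); return s*[c["fx"],c["fy"]]+[c["cx"],c["cy"]]
def tri(a,b):
    o1,d1=ray("scene",a);o2,d2=ray("top",b)
    s=np.linalg.lstsq(np.c_[d1,-d2],o2-o1,rcond=None)[0]
    p,q=o1+s[0]*d1,o2+s[1]*d2; return (p+q)/2,np.linalg.norm(p-q)
E
python3 - <<'E'
from h import *
t=cv2.imread("pics/top0.png");s=cv2.imread("pics/scene0.png")
for n,im,rois in(("top",t,dict(loop=(265,138,290,203),rib=(245,193,272,226),cork=(287,205,304,223),stA=(325,207,343,224),stB=(361,203,380,221),knife=(270,222,286,290),brush=(350,220,370,292),basket=(405,165,495,272),jar=(158,203,208,250))),
  ("scene",s,dict(loop=(296,225,368,290),rib=(370,226,412,252),cork=(348,190,368,213),stA=(315,162,335,190),stB=(283,142,303,168),knife=(383,170,434,214)))):
  hsv=cv2.cvtColor(im,cv2.COLOR_BGR2HSV)
  for k,(x0,y0,x1,y1) in rois.items():
    h=hsv[y0:y1,x0:x1]; H,S,V=h[...,0].astype(int),h[...,1],h[...,2]
    m=((H<40)|(H>100)|(S<90))&(V>45)&~((H>=60)&(H<=95)&(S>60))
    m=m.astype(np.uint8)*255
    cs=cv2.findContours(m,cv2.RETR_EXTERNAL,cv2.CHAIN_APPROX_NONE)[0]
    c=max(cs,key=cv2.contourArea)+[x0,y0]
    M=cv2.moments(c); r=cv2.minAreaRect(c)
    print(n,k,"ctr",round(M["m10"]/M["m00"],1),round(M["m01"]/M["m00"],1),"rect",[np.round(a,1).tolist() if not np.isscalar(a) else round(a,1) for a in r],"bb",cv2.boundingRect(c))
    if n=="top":
        b=cv2.boxPoints(r); z={'basket':50,'knife':8,'loop':8,'rib':9,'brush':9}.get(k,0)
        print("   box",[onz(n,p,z).round(0).tolist() for p in b])
a=cv2.resize(t[135:295,240:400],None,fx=3.7,fy=3.7,interpolation=cv2.INTER_CUBIC)
cv2.imwrite("pics/ctop.png",a)
b=cv2.resize(s[135:290,270:440],None,fx=4.0,fy=3.7,interpolation=cv2.INTER_CUBIC)
b=cv2.resize(s[135:290,270:440],None,fx=3.8,fy=3.8,interpolation=cv2.INTER_CUBIC)
cv2.imwrite("pics/csc.png",b)
E
```

```text
top loop ctr 276.8 154.0 rect [[277.0, 166.0], [56.0, 24.0], 90.0] bb (265, 138, 25, 57)
   box [[788.0, 151.0], [787.0, 78.0], [614.0, 77.0], [615.0, 148.0]]
top rib ctr 258.1 209.9 rect [[258.3, 210.0], [15.0, 28.0], 21.8] bb (248, 196, 20, 28)
   box [[536.0, 203.0], [614.0, 174.0], [597.0, 132.0], [520.0, 161.0]]
top cork ctr 294.9 213.9 rect [[295.0, 214.0], [9.9, 9.9], 45.0] bb (290, 209, 11, 11)
   box [[556.0, 80.0], [576.0, 60.0], [555.0, 39.0], [535.0, 59.0]]
top stA ctr 332.9 215.8 rect [[333.0, 215.5], [9.0, 8.0], 90.0] bb (329, 211, 9, 10)
   box [[564.0, -42.0], [564.0, -65.0], [537.0, -65.0], [537.0, -41.0]]
top stB ctr 369.2 212.5 rect [[369.0, 212.5], [9.0, 10.0], 90.0] bb (364, 208, 11, 10)
   box [[573.0, -146.0], [572.0, -176.0], [545.0, -175.0], [546.0, -145.0]]
top knife ctr 276.5 259.7 rect [[277.0, 256.0], [58.0, 6.0], 90.0] bb (274, 227, 7, 59)
   box [[516.0, 120.0], [516.0, 103.0], [349.0, 101.0], [349.0, 119.0]]
top brush ctr 358.5 260.0 rect [[359.0, 255.5], [61.0, 8.0], 90.0] bb (355, 225, 9, 62)
   box [[521.0, -117.0], [521.0, -141.0], [345.0, -137.0],
[... 186 characters left out ...]
p jar ctr 181.9 227.7 rect [[182.5, 227.5], [37.0, 43.0], 90.0] bb (161, 209, 44, 38)
   box [[572.0, 460.0], [572.0, 331.0], [462.0, 326.0], [462.0, 454.0]]
scene loop ctr 318.1 269.2 rect [[330.0, 259.5], [59.0, 68.0], 90.0] bb (296, 230, 69, 60)
scene rib ctr 390.3 238.3 rect [[390.4, 238.0], [19.6, 37.6], 69.1] bb (373, 228, 37, 24)
scene cork ctr 357.7 201.2 rect [[358.0, 201.5], [19.0, 12.0], 90.0] bb (352, 192, 13, 20)
scene stA ctr 324.4 176.4 rect [[324.0, 176.0], [22.0, 14.0], 90.0] bb (317, 165, 15, 23)
scene stB ctr 292.2 156.5 rect [[292.5, 155.5], [21.0, 11.0], 90.0] bb (287, 145, 12, 22)
scene knife ctr 409.1 191.5 rect [[407.5, 192.5], [7.1, 58.1], 48.8] bb (386, 173, 45, 40)
```

View pics/ctop.png

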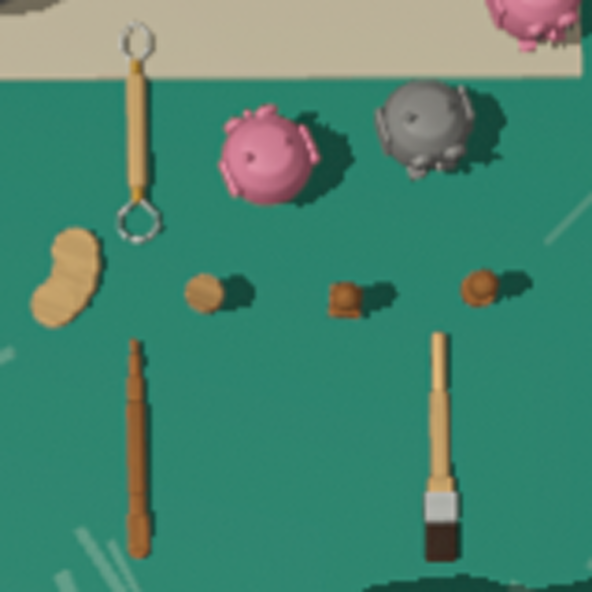

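View pics/csc.png

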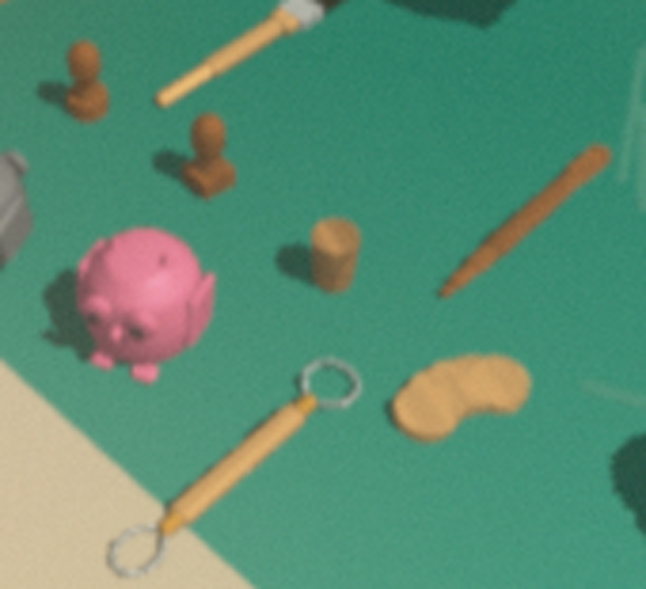

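The crops confirm three identifications:
- Square-footed stamp at top (333,216).
- Round-footed stamp at (370,212).
- Plain cork at (295,214).

The grey owl is at (355,168) and the pink one at (313,177). Next I'll measure precisely and crop the jar mouth and basket.

```bash
python3 - <<'E'
from h import *
t=cv2.imread("pics/top0.png");s=cv2.imread("pics/scene0.png")
print("stampSq",tri((324.7,168.7),(333.2,214.2)),onz("top",(333.2,214.2),48).round())
print("stampRd",tri((292.6,149.5),(369.7,212.0)),onz("top",(369.7,212),48).round())
def blob(im,roi,lo,hi):
    x0,y0,x1,y1=roi; m=cv2.inRange(cv2.cvtColor(im,cv2.COLOR_BGR2HSV)[y0:y1,x0:x1],lo,hi)
    c=max(cv2.findContours(m,0,1)[0],key=cv2.contourArea)+[x0,y0]; return c
for k,roi,z,lo in(("loop",(268,150,286,190),8,(8,110,60)),("knife",(268,222,288,292),7,(0,80,40)),("rib",(244,192,274,228),9,(5,60,60))):
    c=blob(t,roi,lo,(32,255,255)); P=np.array([onz("top",p[0],z) for p in c],np.float32)
    # area-based
    m=np.zeros(t.shape[:2],np.uint8); cv2.drawContours(m,[c],-1,255,-1); ys,xs=np.nonzero(m)
    Q=np.array([onz("top",p,z) for p in zip(xs,ys)]); mu=Q.mean(0); w,v=np.linalg.eigh(np.cov(Q.T)); d=v[:,1]*np.sign(v[0,1])
    pr=(Q-mu)@d; pq=(Q-mu)@[-d[1],d[0]]
    print(k,"mean",mu.round(1),"yaw deg",np.degrees(np.arctan2(d[1],d[0])).round(1),"ext",pr.min().round(),pr.max().round(),pq.min().round(),pq.max().round(),"mid",(mu+d*(pr.min()+pr.max())/2).round(1))
a=cv2.resize(t[160:275,400:500],None,fx=4,fy=4,interpolation=2);b=cv2.resize(t[200:257,155:212],None,fx=6,fy=6,interpolation=2)
o=np.zeros((460,750,3),np.uint8);o[:460,:400]=a;o[:342,402:744]=b
cv2.imwrite("pics/bj.png",o)
o=np.zeros((510,790,3),np.uint8);a=cv2.resize(s[78:155,185:305],None,fx=4,fy=4,interpolation=2);b=cv2.resize(s[220:310,460:540],None,fx=3.8,fy=3.8,interpolation=2)
o[:a.shape[0],:480]=a;o[:b.shape[0],484:484+b.shape[1]]=b
cv2.imwrite("pics/bjs.png",o)
E
```

```text
stampSq (array([548.37575561, -51.95070148,  47.49830527]), np.float64(0.33169953571278354)) [548. -52.]
stampRd (array([ 555.16012051, -157.40484637,   46.22116876]), np.float64(1.9011014952765315)) [ 554. -156.]
loop mean [687.4 115.1] yaw deg 1.4 ext -58.0 59.0 -5.0 5.0 mid [688.1 115.1]
knife mean [427.  112.6] yaw deg 1.9 ext -78.0 90.0 -7.0 8.0 mid [432.8 112.7]
rib mean [567.4 167.9] yaw deg -20.7 ext -40.0 41.0 -23.0 21.0 mid [567.6 167.8]
```

View pics/bj.png

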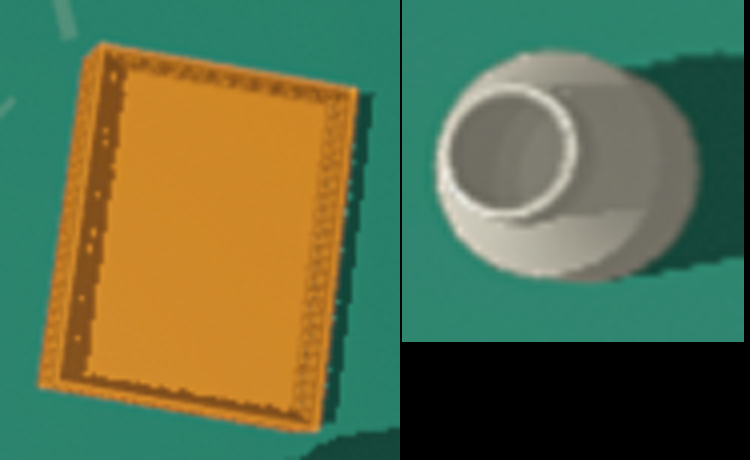

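View pics/bjs.png

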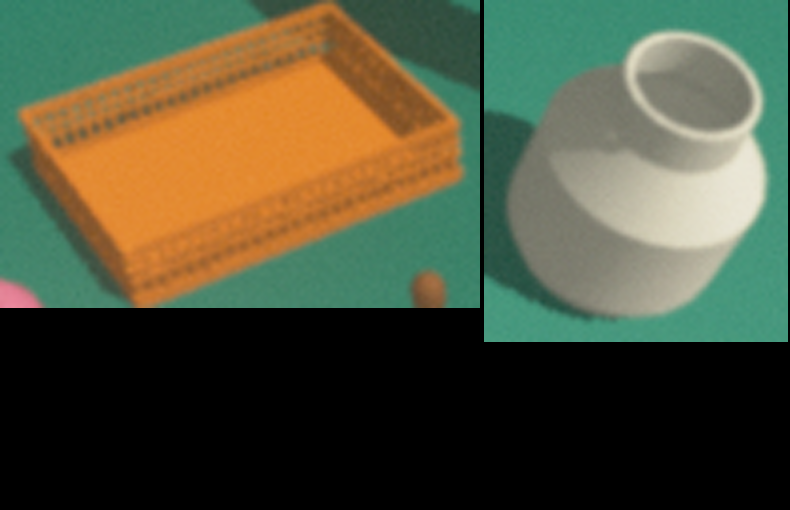

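The crops show the basket's rim corners at roughly top crop (103,45), (357,90), (318,432) and (62,386). The jar mouth is centred at top crop (510,150), which is pixel (172.6,224.6), and at scene pixel (514.6,242).

```bash
python3 - <<'E'
from h import *
C=np.array([onz("top",((x+.5)/4-.5+400,(y+.5)/4-.5+160),50) for x,y in((103,45),(357,90),(318,432),(62,386))]);print(C.round(),"ctr",C.mean(0))
e=lambda a,b:(np.linalg.norm(C[a]-C[b]).round(),np.degrees(np.arctan2(*(C[a]-C[b])[::-1])).round(1))
print(e(0,3),e(1,2),e(0,1),e(3,2))
# floor far corner check scene rim corners
S=[(23,115),(330,3),(460,122),(130,258)]
for x,y in S: print("scene rim",onz("scene",((x+.5)/4-.5+185,(y+.5)/4-.5+78),50).round())
print("mouth",tri((514.6,242.0),(172.6,224.6)),onz("top",(172.6,224.6),140),onz("scene",(514.6,242),140))
print(onz("scene",(390.3,238.3),5),"rib scene")
print("knife scene",onz("scene",(407.5,192.5),6),"loop scene ends",onz("scene",(308/1-0.,280),2),onz("scene",(270+331/3.8,135+383/3.8),2),onz("scene",(270+134/3.8,135+550/3.8),2))
print("loop top ends",onz("top",(240+137/3.7,135+25/3.7),2),onz("top",(240+138.5/3.7,135+243/3.7),2))
E
```

```text
[[ 674. -321.]
 [ 640. -506.]
 [ 395. -461.]
 [ 428. -281.]] ctr [ 534.14449305 -392.32401802]
(np.float64(249.0), np.float64(-9.3)) (np.float64(249.0), np.float64(-10.4)) (np.float64(187.0), np.float64(79.6)) (np.float64(183.0), np.float64(79.4))
scene rim [ 641. -501.]
scene rim [ 396. -461.]
scene rim [ 430. -273.]
scene rim [ 675. -312.]
mouth (array([510.99326156, 375.13789682, 139.17111211]), np.float64(1.2869119118548278)) [511.14313496 374.22600946] [511.35076925 375.77594751]
[567.67979997 168.28116979] rib scene
knife scene [435.91366441 111.8164951 ] loop scene ends [760.41158239 118.81744138] [611.38931054 112.736945  ] [763.88653702 114.60525356]
loop top ends [777.36711539 115.15902482] [595.40099651 111.81635131]
```

```bash
python3 -m crank '[[[0,0,0,0,0,0.77,60],[0,0,0,0,0,0.77,60],[0,0,0,0,0,0.76,60],[0.97,-0.85,0,0,0,0,45],[0.97,-0.85,0,0,0,0,45],[0.97,-0.85,0,0,0,0,45],[0.97,-0.85,0,0,0,0,45],[0.97,-0.85,0,0,0,0,45]]]' 30
python3 -m crank '[[[0.97,-0.85,0,0,0,0,45],[0.97,-0.85,0,0,0,0,45],[0.97,-0.85,0,0,0,0,45],[0.97,-0.85,0,0,0,0,45],[0.97,-0.85,0,0,0,0,45],[0.97,-0.85,0,0,0,0,45],[0.97,-0.85,0,0,0,0,45],[0.97,-0.85,0,0,0,0,45]]]'
```

```text
time_s: 0.9
eef_pos: [287.6, -390.9, 231.1]
ee_rot: [-0.0, 1.0, -0.0, -0.0]
force: [0.5, -0.7, 0.1]
grip_width: 0.527
grip_force: 0.0
time_s: 1.7
eef_pos: [481.7, -221.0, 231.0]
ee_rot: [-0.0, 1.0, -0.0, -0.0]
force: [-0.1, -0.4, 0.6]
grip_width: 0.526
grip_force: 0.0
```

```bash
python3 -m crank '[[[0.98,-0.87,0,0,0,0,45],[0.98,-0.87,0,0,0,0,45],[0.97,-0.86,0,0,0,0,45],[0,0,1,0,0,0,45],[0,0,1,0,0,0,45],[0,0,1,0,0,0,45],[0,0,1,0,0,0,45],[0,0,1,0,0,0,45]]]'
python3 - <<'E'
from h import *
s=capture("scene");cv2.imwrite("pics/g1.png",cv2.resize(s[90:190,230:350],None,fx=5,fy=5))
E
```

```text
time_s: 2.5
eef_pos: [553.9, -157.0, 105.0]
ee_rot: [-0.0, 1.0, -0.0, -0.0]
force: [0.3, -0.3, 0.1]
grip_width: 0.53
grip_force: 0.0
```

View pics/g1.png

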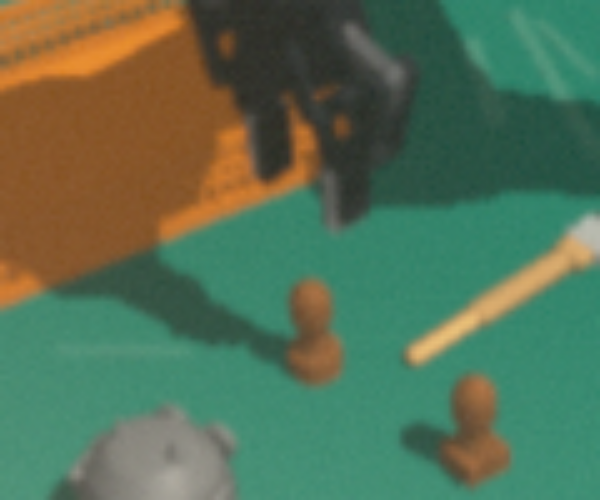

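The open fingers hang above the round stamp: the tips straddle crop (308,205) and the knob is at (312,300). They are aligned, so I'll descend, grip and lift.

```bash
python3 -m crank '[[[0,0,0.85,0,0,0,45],[0,0,0.85,0,0,0,45],[0,0,0.85,0,0,0,45],[0,0,0.85,0,0,0,45],[0,0,0,0,0,0,10],[0,0,0,0,0,0,10],[0,0,0,0,0,0,10],[0,0,0,0,0,0,10]]]' 40
python3 -m crank '[[[0,0,0,0,0,0,10],[0,0,-0.8,0,0,0,10],[0,0,-1,0,0,0,10],[0,0,-1,0,0,0,10],[0,0,-1,0,0,0,10],[0,0,-1,0,0,0,10],[0,0,-1,0,0,0,10],[0,0,-1,0,0,0,10]]]'
```

```text
time_s: 3.35
eef_pos: [554.7, -157.4, 22.5]
ee_rot: [0.0, 1.0, -0.0, 0.001]
force: [0.3, 0.5, -0.1]
grip_width: 0.24
grip_force: 39.0
time_s: 4.15
eef_pos: [554.0, -157.0, 192.8]
ee_rot: [0.0, 1.0, -0.0, 0.0]
force: [0.2, -0.7, 0.0]
grip_width: 0.233
grip_force: 39.1
```

```bash
python3 -m crank '[[[-0.08,-0.97,0,0,0,0,10],[-0.08,-0.97,0,0,0,0,10],[-0.08,-0.97,0,0,0,0,10],[-0.08,-0.97,0,0,0,0,10],[-0.08,-0.97,0,0,0,0,10],[-0.08,-0.97,0,0,0,0,10],[-0.08,-0.97,0,0,0,0,10],[-0.08,-0.97,0,0,0,0,10]]]'
python3 -m crank '[[[-0.08,-0.97,0,0,0,0,10],[-0.08,-0.97,0,0,0,0,10],[-0.08,-0.97,0,0,0,0,10],[-0.08,-0.97,0,0,0,0,10],[-0.08,-0.97,0,0,0,0,10],[-0.08,-0.97,0,0,0,0,10],[-0.08,-0.97,0,0,0,0,10],[-0.08,-0.97,0,0,0,0,10]]]'
python3 -m crank '[[[-0.08,-0.97,0,0,0,0,10],[-0.08,-0.97,0,0,0,0,10],[-0.08,-0.97,0,0,0,0,10],[-0.08,-0.97,0,0,0,0,10],[-0.08,-0.97,0,0,0,0,10],[-0.08,-0.94,0,0,0,0,10],[0,0,0,0,0,0,10],[0,0,0,0,0,0,10]]]'
python3 - <<'E'
from h import *
s=capture("scene");cv2.imwrite("pics/g2.png",cv2.resize(s[160:320,440:580],None,fx=3.7,fy=3.7))
E
```

```text
time_s: 4.95
eef_pos: [538.0, 37.9, 191.7]
ee_rot: [0.0, 1.0, -0.0, 0.0]
force: [0.6, -0.2, -0.4]
grip_width: 0.243
grip_force: 39.1
time_s: 5.75
eef_pos: [522.1, 231.9, 191.7]
ee_rot: [-0.0, 1.0, -0.0, 0.0]
force: [0.5, 0.0, -0.5]
grip_width: 0.236
grip_force: 39.1
time_s: 6.55
eef_pos: [510.2, 375.6, 191.4]
ee_rot: [0.0, 1.0, 0.0, 0.0]
force: [-0.2, -0.3, -0.4]
grip_width: 0.237
grip_force: 39.2
```

View pics/g2.png

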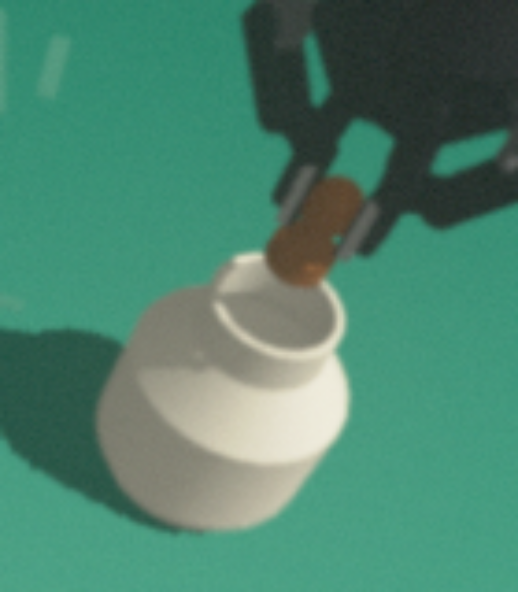

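The scene crop shows the stamp held above the mouth but tilted in the pads, with the foot at crop (297,265) and the knob at (338,200). I'll measure the tilt.

```bash
python3 - <<'E'
from h import *
for c in((297,265),(338,200),(315,235)):
    uv=(c[0]+.5)/3.7-.5+440,(c[1]+.5)/3.7-.5+160
    o,d=ray("scene",uv);print((o+d*(375.5-o[1])/d[1]).round(1))
E
```

```text
[520.3 375.5 177.9]
[510.8 375.5 214.2]
[518.6 375.5 197.4]
```

```bash
python3 -m crank '[[[-0.25,0,0,0,0,0,10],[0,0,0.6,0,0,0,10],[0,0,0.65,0,0,0,10],[0,0,0.6,0,0,0,10],[0,0,0,0,0,0,10],[0,0,0,0,0,0,50],[0,0,0,0,0,0,50],[0,0,0,0,0,0,50]]]'
python3 -m crank '[[[0,0,-1,0,0,0,50],[0,0,-1,0,0,0,50],[0.04,0.97,0,0,0,0,50],[0.08,0.97,0,0,0,0,50],[0.08,0.97,0,0,0,0,50],[0.08,0.97,0,0,0,0,50],[0.08,0.97,0,0,0,0,50],[0.08,0.97,0,0,0,0,50]]]'
python3 - <<'E'
from h import *
s=capture("scene");t=capture("top")
o=np.zeros((400,800,3),np.uint8);o[:,:400]=cv2.resize(s[220:320,450:550],None,fx=4,fy=4);o[:,400:]=cv2.resize(t[195:275,150:230],None,fx=5,fy=5)
cv2.imwrite("pics/g3.png",o)
E
```

```text
time_s: 7.4
eef_pos: [504.4, 375.7, 146.0]
ee_rot: [-0.0, 1.0, -0.0, 0.001]
force: [0.3, -0.6, -0.2]
grip_width: 0.584
grip_force: 0.0
time_s: 8.2
eef_pos: [515.1, 229.2, 195.7]
ee_rot: [-0.0, 1.0, -0.0, 0.001]
force: [1.0, -0.4, 0.4]
grip_width: 0.588
grip_force: 0.0
```

View pics/g3.png

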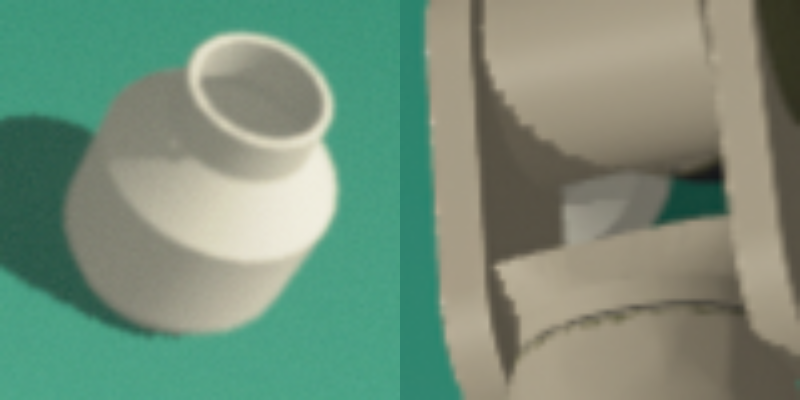

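The jar still stands, nothing lies outside it and the gripper is empty, so the round stamp is inside. Next is the square stamp.

```bash
python3 -m crank '[[[0.11,0.93,0,0,0,0,45],[0.11,0.93,0,0,0,0,45],[0.11,0.93,0,0,0,0,45],[0.11,0.93,0,0,0,0,45],[0.11,0.93,0,0,0,0,45],[0.11,0.93,0,0,0,0,45],[0.11,0.93,0,0,0,0,45],[0.11,0.93,0,0,0,0,45]]]'
python3 -m crank '[[[0.11,0.93,0,0,0,0,45],[0.11,0.93,0,0,0,0,45],[0.11,0.93,0,0,0,0,45],[0.11,0.93,0,0,0,0,45],[0,0,1,0,0,0,45],[0,0,1,0,0,0,45],[0,0,1,0,0,0,45],[0,0,0.8,0,0,0,45]]]'
```

```text
time_s: 9.1
eef_pos: [537.3, 43.9, 195.5]
ee_rot: [-0.0, 1.0, 0.0, 0.0]
force: [0.3, -0.4, -0.6]
grip_width: 0.528
grip_force: 0.0
time_s: 9.9
eef_pos: [548.0, -48.2, 99.1]
ee_rot: [-0.0, 1.0, -0.0, -0.0]
force: [-0.6, -0.1, -0.3]
grip_width: 0.527
grip_force: 0.0
```

```bash
python3 -m crank '[[[0.04,0.12,0.8,0,0,0,45],[0,0,0.8,0,0,0,45],[0,0,0.8,0,0,0,45],[0,0,0.7,0,0,0,45],[0,0,0,0,0,0,10],[0,0,0,0,0,0,10],[0,0,0,0,0,0,10],[0,0,0,0,0,0,10]]]' 60
python3 -m crank '[[[0,0,0,0,0,0,10],[0,0,-0.4,0,0,0,10],[0,0,-0.8,0,0,0,10],[0,0,-1,0,0,0,10],[0,0,-1,0,0,0,10],[0,0,-1,0,0,0,10],[0,0,-1,0,0,0,10],[-0.05,-0.4,-1,0,0,0,10]]]'
python3 -m crank '[[[-0.1,-0.9,-0.5,0,0,0,10],[-0.1,-0.95,-0.3,0,0,0,10],[-0.1,-0.95,0,0,0,0,10],[-0.1,-0.95,0,0,0,0,10],[-0.1,-0.95,0,0,0,0,10],[-0.1,-0.95,0,0,0,0,10],[-0.1,-0.95,0,0,0,0,10],[-0.1,-0.95,0,0,0,0,10]]]'
python3 -m crank '[[[-0.1,-0.95,0,0,0,0,10],[-0.1,-0.95,0,0,0,0,10],[-0.1,-0.95,0,0,0,0,10],[-0.1,-0.95,0,0,0,0,10],[-0.1,-0.95,0,0,0,0,10],[-0.1,-0.95,0,0,0,0,10],[-0.1,-0.95,0,0,0,0,10],[-0.1,-0.95,0,0,0,0,10]]]'
```

```text
time_s: 10.7
eef_pos: [549.5, -51.9, 23.5]
ee_rot: [0.0, 1.0, -0.0, 0.001]
force: [-0.5, -0.4, -0.4]
grip_width: 0.233
grip_force: 58.5
time_s: 11.5
eef_pos: [547.7, -42.5, 179.6]
ee_rot: [0.0, 1.0, -0.001, 0.001]
force: [0.8, 0.6, -0.4]
grip_width: 0.232
grip_force: 58.6
time_s: 12.3
eef_pos: [527.5, 147.8, 198.5]
ee_rot: [-0.0, 1.0, -0.0, 0.0]
force: [-0.1, 0.5, 0.1]
grip_width: 0.227
grip_force: 58.6
time_s: 13.1
eef_pos: [507.6, 337.8, 198.6]
ee_rot: [-0.0, 1.0, -0.0, 0.0]
force: [0.5, 0.7, 0.3]
grip_width: 0.232
grip_force: 58.6
```

```bash
python3 -m crank '[[[0.04,-0.6,0,0,0,0,10],[0.04,-0.5,0,0,0,0,10],[0.04,-0.38,0,0,0,0,10],[0,0,0,0,0,0,10],[0,0,0,0,0,0,10],[0,0,0,0,0,0,10],[0,0,0,0,0,0,10],[0,0,0,0,0,0,10]]]'
python3 - <<'E'
from h import *
s=capture("scene");cv2.imwrite("pics/g4.png",cv2.resize(s[160:320,440:580],None,fx=3.7,fy=3.7))
E
```

```text
time_s: 13.9
eef_pos: [510.9, 373.6, 197.7]
ee_rot: [-0.0, 1.0, -0.0, 0.0]
force: [-0.0, 0.4, -0.1]
grip_width: 0.231
grip_force: 58.6
```

View pics/g4.png

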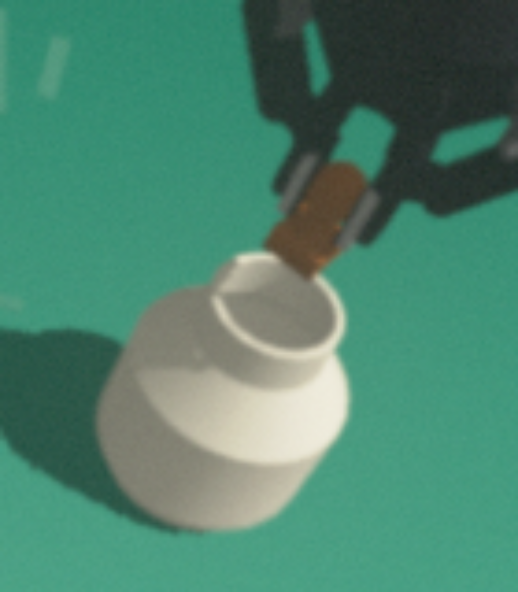

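The stamp leans in the image exactly as the jar's own axis does, so this is perspective and the stamp hangs upright over the mouth. I'll lower it, release, and move on to the loop tool.

```bash
python3 -m crank '[[[0,0,0.6,0,0,0,10],[0,0,0.8,0,0,0,10],[0,0,0.7,0,0,0,10],[0,0,0,0,0,0,10],[0,0,0,0,0,0,10],[0,0,0,0,0,0,50],[0,0,0,0,0,0,50],[0,0,0,0,0,0,50]]]'
python3 -m crank '[[[0,0,-1,0,0,0,50],[0,0,-1,0,0,0,50],[0.65,0.97,0,0,0,0,50],[0.65,0.97,0,0,0,0,50],[0.65,0.97,0,0,0,0,40],[0.65,0.97,0,0,0,0,40],[0.65,0.97,0,0,0,0,40],[0.65,0.97,0,0,0,0,40]]]'
python3 -m crank '[[[0.65,0.97,0,0,0,0,40],[0.65,0.97,0,0,0,0,40],[0.65,0.97,0.5,0,0,0,40],[0.65,0.97,0.5,0,0,0,40],[0.58,0.7,0.5,0,0,0,34],[0,0,0.8,0,0,0,34],[0,0,0.8,0,0,0,34],[0,0,0,0,0,0,34]]]'
python3 - <<'E'
from h import *
s=capture("scene");t=capture("top")
o=np.zeros((400,800,3),np.uint8);o[:,:400]=cv2.resize(s[220:320,450:550],None,fx=4,fy=4);o[:,400:]=cv2.resize(s[210:290,290:370],None,fx=5,fy=5)
cv2.imwrite("pics/g5.png",o)
E
```

```text
time_s: 14.75
eef_pos: [511.1, 374.0, 145.8]
ee_rot: [-0.0, 1.0, -0.0, 0.001]
force: [0.7, 0.9, 0.4]
grip_width: 0.585
grip_force: 0.0
time_s: 15.55
eef_pos: [608.9, 227.3, 195.5]
ee_rot: [-0.0, 1.0, -0.0, 0.0]
force: [0.1, 0.5, 1.2]
grip_width: 0.472
grip_force: 0.0
time_s: 16.35
eef_pos: [686.5, 113.6, 114.7]
ee_rot: [-0.0, 1.0, -0.0, -0.003]
force: [-0.0, 1.0, -0.4]
grip_width: 0.394
grip_force: 0.0
```

View pics/g5.png

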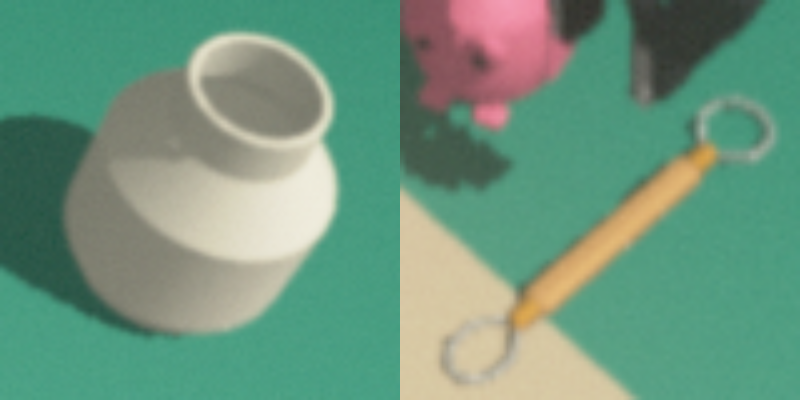

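The jar still stands with both stamps inside, and the fingers hover on the loop tool's axis. I'll descend and grip the handle.

```bash
python3 -m crank '[[[0,0,1,0,0,0,34],[0,0,1,0,0,0,34],[0,0,1,0,0,0,34],[0,0,0.9,0,0,0,34],[0,0,0.5,0,0,0,34],[0,0,0,0,0,0,5],[0,0,0,0,0,0,5],[0,0,0,0,0,0,5]]]' 50
python3 -m crank '[[[0,0,0,0,0,0,5],[0,0,-0.5,0,0,0,5],[0,0,-1,0,0,0,5],[0,0,-1,0,0,0,5],[0,0,-1,0,0,0,5],[0,0,-1,0,0,0,5],[0,0,-1,0,0,0,5],[0,0,-0.5,0,0,0,5]]]'
```

```text
time_s: 17.25
eef_pos: [688.6, 113.9, 9.4]
ee_rot: [0.0, 1.0, -0.0, 0.001]
force: [0.3, 0.2, -0.4]
grip_width: 0.133
grip_force: 48.8
time_s: 18.05
eef_pos: [688.5, 113.9, 161.4]
ee_rot: [0.0, 1.0, -0.0, 0.002]
force: [-0.5, -0.3, -0.2]
grip_width: 0.139
grip_force: 48.8
```

```bash
python3 -m crank '[[[-0.28,0.5,0,0,0,0,5],[-0.28,0.9,0,0,0,0,5],[-0.28,0.97,0,0,0,0,5],[-0.28,0.97,0,0,0,0,5],[-0.28,0.97,0,0,0,0,5],[-0.28,0.97,0,0,0,0,5],[-0.28,0.97,0,0,0,0,5],[-0.28,0.97,0,0,0,0,5]]]'
python3 -m crank '[[[-0.28,0.97,0,0,0,0,5],[-0.28,0.97,0,0,0,0,5],[-0.28,0.97,0,0,0,0,5],[-0.28,0.97,0,0,0,0,5],[-0.28,0.97,0,0,0,0,5],[-0.28,0.97,0,0,0,0,5],[-0.28,0.97,0,0,0,0,5],[-0.28,0.97,0,0,0,0,5]]]'
python3 -m crank '[[[-0.28,0.97,0,0,0,0,5],[-0.28,0.97,0,0,0,0,5],[-0.28,0.97,0,0,0,0,5],[-0.28,0.97,0,0,0,0,5],[-0.28,0.97,0,0,0,0,5],[-0.28,0.97,0,0,0,0,5],[-0.28,0.97,0,0,0,0,5],[-0.1,0.57,0,0,0,0,5]]]'
python3 -m crank '[[[0,0,0,0,0,0.7,5],[0,0,0,0,0,0.7,5],[0,0,1,0,0,0,5],[0,0,0.8,0,0,0,5],[0,0,0,0,0,0,5],[0,0,0,0,0,0,5],[0,0,0,0,0,0,5],[0,0,0,0,0,0,5]]]'
python3 - <<'E'
from h import *
t=capture("top");s=capture("scene")
o=np.zeros((520,800,3),np.uint8);o[:260,:]=cv2.resize(s[60:164,130:450],(800,260));a=cv2.resize(t[160:275,390:510],None,fx=2.2,fy=2.2);o[262:262+a.shape[0],:a.shape[1]]=a
o=cv2.resize(s[60:170,160:320],None,fx=5,fy=5)
cv2.imwrite("pics/g6.png",o)
E
```

```text
time_s: 18.85
eef_pos: [631.2, -67.5, 157.8]
ee_rot: [-0.0, 1.0, -0.0, -0.0]
force: [-0.4, -0.4, -0.3]
grip_width: 0.131
grip_force: 48.8
time_s: 19.65
eef_pos: [575.1, -261.5, 157.8]
ee_rot: [-0.0, 1.0, -0.0, -0.0]
force: [0.4, -0.3, -0.8]
grip_width: 0.128
grip_force: 48.8
time_s: 20.45
eef_pos: [523.0, -446.3, 157.6]
ee_rot: [0.0, 1.0, -0.001, -0.0]
force: [-0.2, -0.4, 0.1]
grip_width: 0.132
grip_force: 48.8
time_s: 21.25
eef_pos: [524.4, -445.0, 113.9]
ee_rot: [0.001, 0.995, -0.098, 0.001]
force: [-0.3, -0.1, -0.8]
grip_width: 0.13
grip_force: 48.8
```

View pics/g6.png

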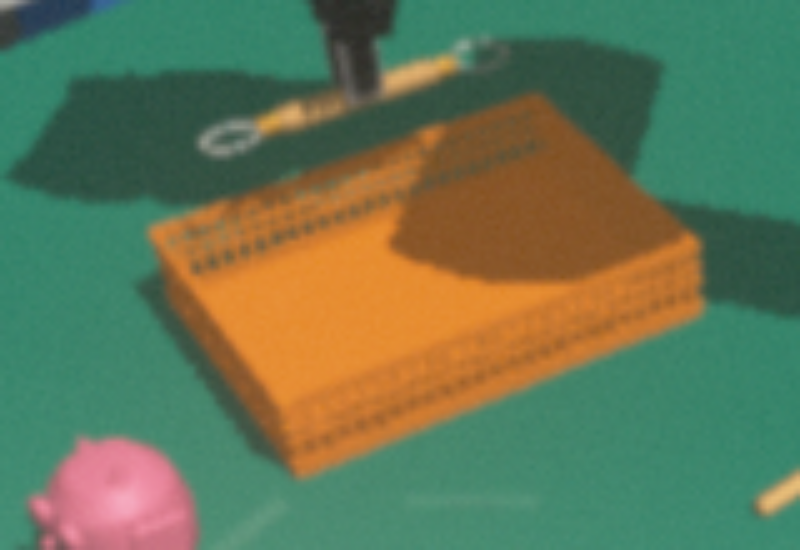

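The loop tool is held level and parallel to the basket's long side. I'll lower and release it.

```bash
python3 -m crank '[[[0,0,1,0,0,0,5],[0,0,1,0,0,0,5],[0,0,0.9,0,0,0,5],[0,0,0.6,0,0,0,5],[0,0,0.35,0,0,0,5],[0,0,0,0,0,0,5],[0,0,0,0,0,0,5],[0,0,0,0,0,0,5]]]'
python3 -m crank '[[[0,0,0.1,0,0,0,15],[0,0,0,0,0,0,24],[0,0,0,0,0,0,24],[0,0,0,0,0,0,24],[0,0,-0.6,0,0,0,24],[0,0,-1,0,0,0,24],[0,0,-1,0,0,0,24],[0,0,-1,0,0,0,24]]]'
```

```text
time_s: 22.15
eef_pos: [524.5, -445.1, 17.6]
ee_rot: [0.001, 0.995, -0.098, 0.001]
force: [-0.2, 0.7, -1.4]
grip_width: 0.13
grip_force: 48.8
time_s: 22.95
eef_pos: [524.2, -444.7, 106.2]
ee_rot: [0.0, 0.995, -0.098, 0.0]
force: [-0.7, 0.4, 0.4]
grip_width: 0.279
grip_force: 0.0
```

```bash
python3 -m crank '[[[0,0,-1,0,0,-0.7,24],[0,0,-0.5,0,0,-0.7,24],[-0.16,-0.96,0,0,0,0,30],[-0.16,-0.96,0,0,0,0,34],[-0.16,-0.96,0,0,0,0,34],[-0.16,-0.96,0,0,0,0,34],[-0.16,-0.96,0,0,0,0,34],[-0.16,-0.96,0,0,0,0,34]]]'
python3 -m crank '[[[-0.16,-0.96,0,0,0,0,34],[-0.16,-0.96,0,0,0,0,34],[-0.16,-0.96,0,0,0,0,34],[-0.16,-0.96,0,0,0,0,34],[-0.16,-0.96,0,0,0,0,34],[-0.16,-0.96,0,0,0,0,34],[-0.16,-0.96,0,0,0,0,34],[-0.16,-0.96,0,0,0,0,34]]]'
python3 -m crank '[[[-0.16,-0.96,0,0,0,0,34],[-0.16,-0.96,0,0,0,0,34],[-0.16,-0.96,0,0,0,0,34],[-0.16,-0.96,0,0,0,0,34],[-0.16,-0.96,0,0,0,0,34],[-0.16,-0.96,0.5,0,0,0,34],[-0.16,-0.96,0.5,0,0,0,34],[-0.16,-0.96,0.5,0,0,0,34]]]'
python3 - <<'E'
from rig import *
print(sense()["ee_rot"],sense()["eef_pos"])
E
```

```text
time_s: 23.75
eef_pos: [500.0, -299.8, 142.6]
ee_rot: [0.001, 1.0, -0.0, 0.001]
force: [0.6, -0.3, 0.3]
grip_width: 0.4
grip_force: 0.0
time_s: 24.55
eef_pos: [468.2, -107.8, 142.5]
ee_rot: [0.0, 1.0, -0.0, 0.001]
force: [0.9, -0.4, -0.1]
grip_width: 0.399
grip_force: 0.0
time_s: 25.35
eef_pos: [436.4, 84.4, 104.6]
ee_rot: [0.0, 1.0, -0.0, 0.001]
force: [-0.2, -0.8, -0.4]
grip_width: 0.4
grip_force: 0.0
[ 6.99901626e-05  9.99999421e-01 -2.03000206e-04  1.05489540e-03] [436.42914915  84.35162682 104.58293731]
```

```bash
python3 -m crank '[[[-0.05,-0.56,0,0,0,0,34],[-0.05,-0.56,0.5,0,0,0,34],[0,0,1,0,0,-0.24,34],[0,0,1,0,0,0,34],[0,0,0.8,0,0,0,34],[0,0,0.5,0,0,0,34],[0,0,0.2,0,0,0,34],[0,0,0,0,0,0,34]]]'
python3 - <<'E'
from h import *
s=capture("scene");cv2.imwrite("pics/g7.png",cv2.resize(s[140:240,350:470],None,fx=5,fy=5))
print(sense()["eef_pos"])
E
```

```text
time_s: 26.15
eef_pos: [434.0, 111.4, 4.2]
ee_rot: [-0.0, 1.0, 0.017, 0.0]
force: [-0.0, -0.3, 1.0]
grip_width: 0.399
grip_force: 0.0
[434.23792758 111.42754245   4.54966173]
```

View pics/g7.png

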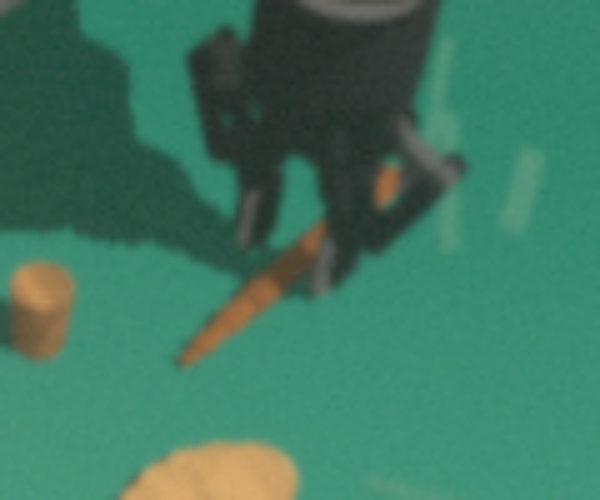

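The fingers straddle the knife handle at crop (300,250). I'll close and lift.

```bash
python3 -m crank '[[[0,0,0,0,0,0,5],[0,0,0,0,0,0,5],[0,0,0,0,0,0,5],[0,0,0,0,0,0,5],[0,0,0,0,0,0,5],[0,0,-0.2,0,0,0,5],[0,0,-0.5,0,0,0,5],[0,0,-1,0,0,0,5]]]' 50
python3 -m crank '[[[0,0,-1,0,0,0.24,5],[0,0,-1,0,0,0,5],[0,0,-1,0,0,0,5],[0,0,-1,0,0,0,5],[0.1,0.5,-0.5,0,0,0,5],[0.18,0.95,0,0,0,0,5],[0.18,0.95,0,0,0,0,5],[0.18,0.95,0,0,0,0,5]]]'
python3 -m crank '[[[0.19,0.96,0,0,0,0,5],[0.19,0.96,0,0,0,0,5],[0.19,0.96,0,0,0,0,5],[0.19,0.96,0,0,0,0,5],[0.19,0.96,0,0,0,0,5],[0.19,0.96,0,0,0,0,5],[0.19,0.96,0,0,0,0,5],[0.19,0.96,0,0,0,0,5]]]'
python3 -m crank '[[[0.19,0.96,0,0,0,0,5],[0.19,0.96,0,0,0,0,5],[0.19,0.96,0,0,0,0,5],[0.19,0.96,0,0,0,0,5],[0.19,0.96,0,0,0,0,5],[0.19,0.96,0,0,0,0,5],[0.19,0.5,0,0,0,0,5],[0,0,0,0,0,0,5]]]'
```

```text
time_s: 27.0
eef_pos: [433.0, 111.4, 46.4]
ee_rot: [-0.0, 1.0, 0.017, -0.001]
force: [0.5, -0.6, -0.2]
grip_width: 0.142
grip_force: 49.0
time_s: 27.8
eef_pos: [449.8, 26.9, 159.5]
ee_rot: [0.0, 1.0, -0.0, 0.0]
force: [0.4, -0.9, -0.7]
grip_width: 0.14
grip_force: 49.0
time_s: 28.6
eef_pos: [487.7, -165.3, 159.4]
ee_rot: [0.0, 1.0, -0.0, 0.0]
force: [0.7, 0.1, -0.5]
grip_width: 0.141
grip_force: 49.0
time_s: 29.4
eef_pos: [520.8, -322.1, 158.9]
ee_rot: [0.0, 1.0, -0.001, 0.0]
force: [1.2, -0.2, -0.6]
grip_width: 0.134
grip_force: 49.0
```

```bash
python3 -m crank '[[[0.12,0.79,0,0,0,0,5],[0.12,0.79,0,0,0,0,5],[0.12,0.79,0,0,0,0,5],[0.12,0.79,0,0,0,0,5],[0,0,0,0,0,0.63,5],[0,0,0,0,0,0.62,5],[0,0,1,0,0,0,5],[0,0,0.9,0,0,0,5]]]'
python3 - <<'E'
from h import *
s=capture("scene");cv2.imwrite("pics/g8.png",cv2.resize(s[60:170,160:320],None,fx=5,fy=5))
E
```

```text
time_s: 30.2
eef_pos: [532.9, -398.9, 111.4]
ee_rot: [0.0, 0.996, -0.087, 0.0]
force: [-0.1, -0.7, -0.8]
grip_width: 0.147
grip_force: 49.0
```

View pics/g8.png

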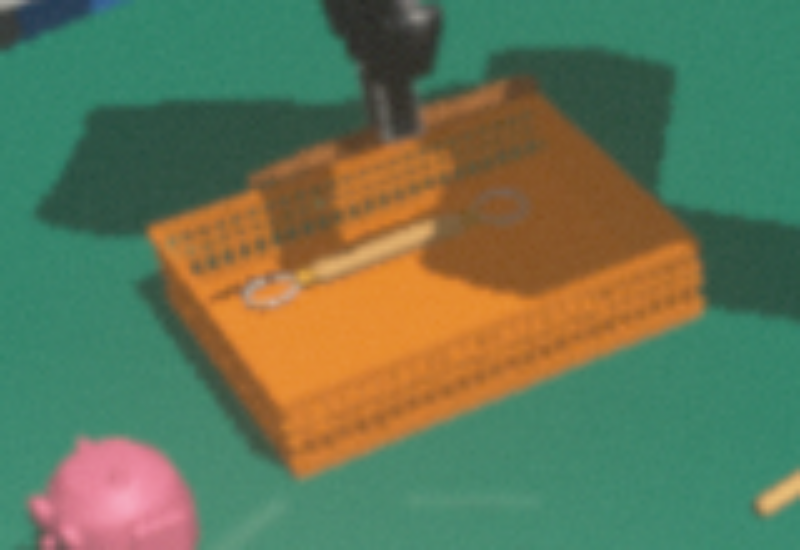

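The loop tool lies flat in the basket at crop (385,250). The knife hangs level and parallel at (400,130), with room in front of the loop tool. I'll lower and release.

```bash
python3 -m crank '[[[0,0,1,0,0,0,5],[0,0,1,0,0,0,5],[0,0,0.9,0,0,0,5],[0,0,0.6,0,0,0,5],[0,0,0.35,0,0,0,5],[0,0,0.1,0,0,0,5],[0,0,0,0,0,0,5],[0,0,0,0,0,0,5]]]'
```

```text
time_s: 31.05
eef_pos: [533.2, -400.2, 13.7]
ee_rot: [0.001, 0.996, -0.087, 0.001]
force: [-0.5, -0.3, 0.2]
grip_width: 0.14
grip_force: 49.0
```

```bash
python3 -m crank '[[[0,0,0.1,0,0,0,5],[0,0,0.04,0,0,0,5],[0,0,0,0,0,0,14],[0,0,0,0,0,0,22],[0,0,0,0,0,0,22],[0,0,-0.6,0,0,0,22],[0,0,-1,0,0,0,22],[0,0,-1,0,0,0,22]]]'
python3 -m crank '[[[0,0,-1,0,0,-0.63,22],[0,0,-1,0,0,-0.62,30],[0.06,-0.98,0,0,0,0,40],[0.06,-0.98,0,0,0,0,55],[0.06,-0.98,0,0,0,0,55],[0.06,-0.98,0,0,0,0,55],[0.06,-0.98,0,0,0,0,55],[0.06,-0.98,0,0,0,0,55]]]'
python3 -m crank '[[[0.06,-0.98,0,0,0,0,55],[0.06,-0.98,0,0,0,0,55],[0.06,-0.98,0,0,0,0,55],[0.06,-0.98,0,0,0,0,55],[0.06,-0.98,0,0,0,0,55],[0.06,-0.98,0,0,0,0,55],[0.06,-0.98,0,0,0,0,55],[0.06,-0.98,0,0,0,0,55]]]'
python3 -m crank '[[[0.06,-0.98,0,0,0,0,55],[0.06,-0.98,0,0,0,0,55],[0.06,-0.98,0,0,0,0,55],[0.06,-0.98,0,0,0,0,55],[0.06,-0.98,0,0,0,0,55],[0.06,-0.98,0,0,0,0,55],[0.06,-0.98,0,0,0,0,55],[0.06,-0.98,0,0,0,0,55]]]'
```

```text
time_s: 31.85
eef_pos: [532.9, -399.9, 75.9]
ee_rot: [0.0, 0.996, -0.087, 0.0]
force: [-0.2, 0.1, 0.5]
grip_width: 0.256
grip_force: 0.0
time_s: 32.65
eef_pos: [542.0, -252.0, 125.4]
ee_rot: [0.0, 1.0, -0.0, 0.001]
force: [0.5, -1.4, 0.0]
grip_width: 0.643
grip_force: 0.0
time_s: 33.45
eef_pos: [554.2, -55.9, 125.4]
ee_rot: [0.0, 1.0, -0.0, 0.001]
force: [0.0, 0.6, -0.1]
grip_width: 0.647
grip_force: 0.0
time_s: 34.25
eef_pos: [566.2, 140.2, 125.4]
ee_rot: [-0.0, 1.0, -0.0, 0.001]
force: [-0.3, -0.2, -0.3]
grip_width: 0.645
grip_force: 0.0
```

```bash
python3 -m crank '[[[0,-0.97,0,0,0,0,55],[0,0,0,0,0,0.87,55],[0,0,0,0,0,0.86,55],[0,0,0,0,0,0.86,55],[0,0,1,0,0,0,55],[0,0,1,0,0,0,55],[0,0,0.7,0,0,0,55],[0,0,0,0,0,0,55]]]'
python3 - <<'E'
from h import *
s=capture("scene");cv2.imwrite("pics/g9.png",cv2.resize(s[160:280,330:470],None,fx=5,fy=5))
E
```

```text
time_s: 35.05
eef_pos: [565.0, 163.3, 55.5]
ee_rot: [0.0, 0.984, -0.18, -0.002]
force: [-0.3, -0.4, 0.6]
grip_width: 0.643
grip_force: 0.0
```

View pics/g9.png

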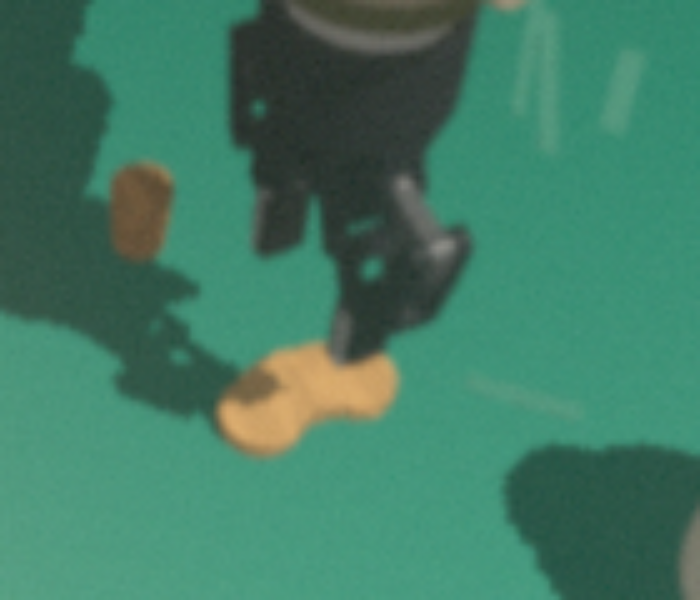

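```bash
python3 - <<'E'
from h import *
th=np.radians(-20.7);yv=np.array([-np.sin(th),np.cos(th)])
P=np.array([565.,163.3])
for d in(-41,-27.5,0,27.5,41):
    q=P+yv*d; print(d,q.round(),((proj("scene",[*q,8])-[330,160])*5).round())
E
```

```text
-41 [551. 125.] [251. 309.]
-27.5 [555. 138.] [266. 331.]
0 [565. 163.] [297. 377.]
27.5 [575. 189.] [330. 425.]
41 [579. 202.] [347. 450.]
```

The finger landing points project to crop (266,331) and (330,425), outside the rib waist edges at about (283,350) and (322,412). It is clear to descend and grip.

```bash
python3 -m crank '[[[0,0.0,0.8,0,0,0,55],[0,0,0.7,0,0,0,55],[0,0,0.4,0,0,0,55],[0,0,0.15,0,0,0,55],[0,0,0,0,0,0,45],[0,0,0,0,0,0,30],[0,0,0,0,0,0,25],[0,0,0,0,0,0,25]]]' 40
python3 -m crank '[[[0,0,0,0,0,0,25],[0,0,-0.3,0,0,0,25],[0,0,-0.6,0,0,0,25],[0,0,-1,0,0,0,25],[0,0,-1,0,0,0,25],[0,0,-1,0,0,0,25],[0,0,-1,0,0,0,25],[0,0,-1,0,0,0,25]]]'
python3 - <<'E'
from h import *
s=capture("scene");cv2.imwrite("pics/g10.png",cv2.resize(s[130:280,330:470],None,fx=4,fy=4))
E
```

```text
time_s: 35.9
eef_pos: [568.2, 163.6, 8.8]
ee_rot: [-0.001, 0.984, -0.18, 0.003]
force: [-2.2, -0.3, 16.4]
grip_width: 0.291
grip_force: 8.6
time_s: 36.7
eef_pos: [565.9, 163.4, 155.1]
ee_rot: [-0.0, 0.984, -0.18, 0.001]
force: [0.4, 0.7, -0.4]
grip_width: 0.293
grip_force: 0.0
```

View pics/g10.png

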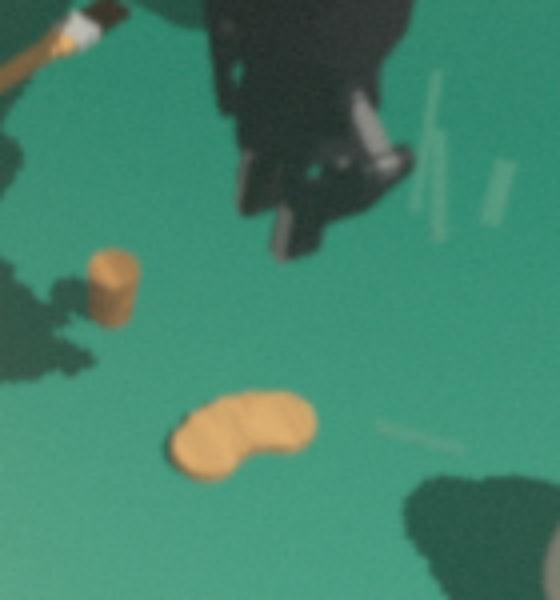

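The grasp missed. With the fingers at 55 mm the tips sit about 5 mm back, so they slid over the rib. It lies at crop (245,430), seemingly unmoved. I'll re-measure it and go lower with a narrower opening.

```bash
python3 - <<'E'
from h import *
for n,roi in(("scene",(366,220,416,256)),):
    s=capture(n);x0,y0,x1,y1=roi
    for src,im in(("now",s),("before",cv2.imread("pics/scene0.png"))):
        m=cv2.inRange(cv2.cvtColor(im,cv2.COLOR_BGR2HSV)[y0:y1,x0:x1],(5,60,60),(32,255,255))
        ys,xs=np.nonzero(m);Q=np.array([onz(n,(x+x0,y+y0),6) for x,y in zip(xs,ys)]);mu=Q.mean(0)
        w,v=np.linalg.eigh(np.cov(Q.T));d=v[:,1]*np.sign(v[0,1]);e=np.array([-d[1],d[0]])
        a=(Q-mu)@d;b=(Q-mu)@e; w_=np.abs(a)<5
        print(src,len(Q),mu.round(1),np.degrees(np.arctan2(d[1],d[0])).round(1),"len",a.min().round(),a.max().round(),"waist",b[w_].min().round(1),b[w_].max().round(1),"waist ctr",(mu+e*(b[w_].min()+b[w_].max())/2+d*(a.min()+a.max())/2).round(1))
print(sense()["eef_pos"])
E
```

```text
now 536 [567.5 166.5] -19.9 len -41.0 41.0 waist -23.2 14.9 waist ctr [566.1 162.6]
before 531 [568.5 168.6] -18.8 len -42.0 41.0 waist -24.0 14.8 waist ctr [566.6 164.4]
[567.49501108 163.59811118 157.45910113]
```

```bash
python3 -m crank '[[[-0.04,0,1,0,0,0,47],[0,0,1,0,0,0,47],[0,0,1,0,0,0,47],[0,0,1,0,0,0,47],[0,0,0.8,0,0,0,47],[0,0,0.6,0,0,0,47],[0,0,0,0,0,0,47],[0,0,0,0,0,0,47]]]' 40
python3 -m crank '[[[0,0,0.35,0,0,0,47],[0,0,0.25,0,0,0,47],[0,0,0.15,0,0,0,47],[0,0,0.06,0,0,0,47],[0,0,0,0,0,0,47],[0,0,0,0,0,0,47],[0,0,0,0,0,0,47],[0,0,0,0,0,0,47]]]'
```

```text
time_s: 37.6
eef_pos: [565.4, 163.8, 18.4]
ee_rot: [-0.0, 0.984, -0.18, 0.0]
force: [1.1, 0.0, 0.2]
grip_width: 0.551
grip_force: 0.0
time_s: 38.4
eef_pos: [565.1, 163.7, -2.4]
ee_rot: [-0.0, 0.984, -0.18, 0.0]
force: [-0.6, 0.1, -0.1]
grip_width: 0.551
grip_force: 0.0
```

```bash
python3 -m crank '[[[0,0,-0.05,0,0,0,47],[0,0,0,0,0,0,38],[0,0,0,0,0,0,28],[0,0,0,0,0,0,25],[0,0,0,0,0,0,25],[0,0,0,0,0,0,25],[0,0,0,0,0,0,25],[0,0,0,0,0,0,25]]]' 40
```

```text
time_s: 39.2
eef_pos: [565.2, 163.6, -0.6]
ee_rot: [0.0, 0.984, -0.18, 0.0]
force: [-1.0, -1.3, 5.2]
grip_width: 0.416
grip_force: 39.0
```

```bash
python3 -m crank '[[[0,0,-0.3,0,0,0,25],[0,0,-0.7,0,0,0,25],[0,0,-1,0,0,0,25],[0,0,-1,0,0,0,25],[0,0,-1,0,0,0,25],[0,0,-1,0,0,-0.86,25],[0,0,-1,0,0,-0.86,25],[0,0,0,0,0,-0.87,25]]]'
python3 -m crank '[[[0,0.5,0,0,0,0,25],[-0.05,0.9,0,0,0,0,25],[-0.05,0.96,0,0,0,0,25],[-0.05,0.96,0,0,0,0,25],[-0.05,0.96,0,0,0,0,25],[-0.05,0.96,0,0,0,0,25],[-0.05,0.96,0,0,0,0,25],[-0.05,0.96,0,0,0,0,25]]]'
python3 -m crank '[[[-0.05,0.96,0,0,0,0,25],[-0.05,0.96,0,0,0,0,25],[-0.05,0.96,0,0,0,0,25],[-0.05,0.96,0,0,0,0,25],[-0.05,0.96,0,0,0,0,25],[-0.05,0.96,0,0,0,0,25],[-0.05,0.96,0,0,0,0,25],[-0.05,0.96,0,0,0,0,25]]]'
python3 -m crank '[[[-0.05,0.96,0,0,0,0,25],[-0.05,0.96,0,0,0,0,25],[-0.05,0.96,0,0,0,0,25],[0,0.96,0,0,0,0,25],[0,0.6,0,0,0,0,25],[0,0,0,0,0,0.63,25],[0,0,0,0,0,0.62,25],[0,0,1,0,0,0,25]]]'
python3 - <<'E'
from h import *
s=capture("scene");cv2.imwrite("pics/g11.png",cv2.resize(s[60:170,160:320],None,fx=5,fy=5)); print(sense()["eef_pos"])
E
```

```text
time_s: 40.0
eef_pos: [566.5, 164.0, 152.8]
ee_rot: [-0.0, 1.0, 0.002, 0.003]
force: [-1.8, -0.4, -0.9]
grip_width: 0.418
grip_force: 39.5
time_s: 40.8
eef_pos: [555.6, -16.9, 148.3]
ee_rot: [-0.0, 1.0, -0.002, -0.001]
force: [0.1, 0.3, -0.1]
grip_width: 0.415
grip_force: 39.5
time_s: 41.6
eef_pos: [545.3, -208.8, 148.3]
ee_rot: [-0.0, 1.0, -0.002, -0.001]
force: [0.5, 0.5, -0.5]
grip_width: 0.418
grip_force: 39.5
time_s: 42.4
eef_pos: [543.2, -319.5, 126.2]
ee_rot: [0.002, 0.996, -0.09, 0.002]
force: [2.0, -0.5, 0.0]
grip_width: 0.415
grip_force: 39.5
[ 541.07536036 -317.65119379  119.75358579]
```

View pics/g11.png

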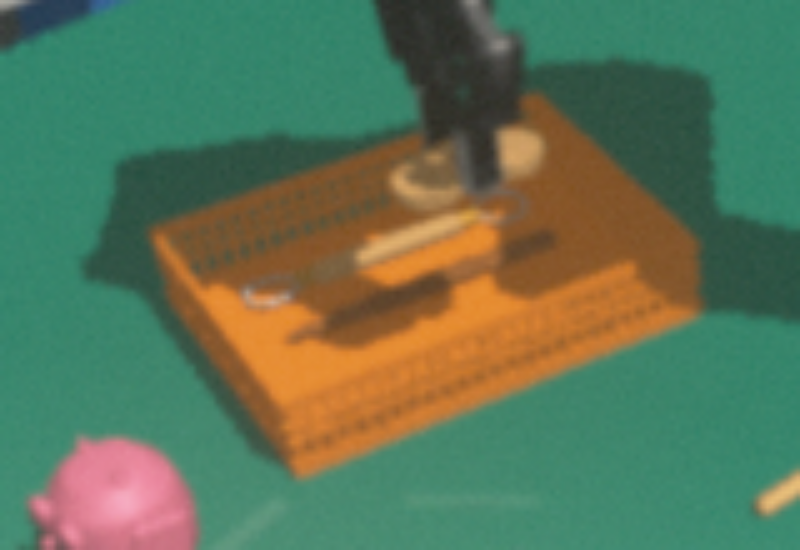

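The loop tool and knife lie flat and apart, with the knife at crop (430,290). The rib is held level. I'll shift it into the free near lane and lower.

```bash
python3 -m crank '[[[0,0.6,0,0,0,0,25],[0,0.52,0,0,0,0,25],[0,0,0.9,0,0,0,25],[0,0,0.9,0,0,0,25],[0,0,0.9,0,0,0,25],[0,0,0.6,0,0,0,25],[0,0,0,0,0,0,25],[0,0,0,0,0,0,25]]]'
python3 - <<'E'
from h import *
e=sense()["eef_pos"];d=e[:2]-[535,-389];print(e,"basket y",d@[.174,.985],"x",d@[.985,-.174])
E
```

```text
time_s: 43.25
eef_pos: [537.8, -346.6, 42.3]
ee_rot: [0.0, 0.996, -0.088, 0.001]
force: [0.1, 0.1, 0.8]
grip_width: 0.418
grip_force: 39.6
[ 537.84749276 -346.64154043   42.32113322] basket y 42.2185464199488 x -4.565591594903746
```

Down 35 mm (1.4 units), then release slightly and lift.

```bash
python3 -m crank '[[[0,0,0.5,0,0,0,25],[0,0,0.5,0,0,0,25],[0,0,0.3,0,0,0,25],[0,0,0.12,0,0,0,25],[0,0,0,0,0,0,25],[0,0,0,0,0,0,38],[0,0,0,0,0,0,43],[0,0,0,0,0,0,43]]]'
python3 -m crank '[[[0,0,0,0,0,0,43],[0,0,-0.3,0,0,0,43],[0,0,-0.7,0,0,0,43],[0,0,-1,0,0,0,43],[0,0,-1,0,0,0,43],[0,0,-1,0,0,0,43],[0,0,-1,0,0,0,43],[0,0,-1,0,0,0,43]]]'
python3 -m crank '[[[-1,0,-1,0,0,0,43],[-1,0,0,0,0,0,43],[-1,0,0,0,0,0,43],[-1,0,0,0,0,0,43],[-1,0,0,0,0,0,43],[-1,0,0,0,0,0,43],[0,0,0,0,0,0,43],[0,0,0,0,0,0,43]]]'
python3 - <<'E'
from h import *
s=capture("scene");cv2.imwrite("pics/end_s.png",s);cv2.imwrite("pics/end_t.png",capture("top"))
o=np.zeros((600,800,3),np.uint8);o=cv2.resize(s[70:310,170:550],None,fx=2.1,fy=2.1,interpolation=2)
cv2.imwrite("pics/g12.png",o)
E
```

```text
time_s: 44.05
eef_pos: [537.7, -346.0, 6.2]
ee_rot: [0.0, 0.996, -0.087, 0.0]
force: [0.3, -0.3, 0.1]
grip_width: 0.503
grip_force: 0.0
time_s: 44.85
eef_pos: [537.5, -345.8, 157.6]
ee_rot: [0.0, 0.996, -0.087, 0.0]
force: [-0.3, 0.5, 0.1]
grip_width: 0.502
grip_force: 0.0
time_s: 45.65
eef_pos: [390.0, -320.0, 181.6]
ee_rot: [0.0, 0.996, -0.088, 0.001]
force: [0.2, 0.1, -0.5]
grip_width: 0.502
grip_force: 0.0
```

View pics/g12.png

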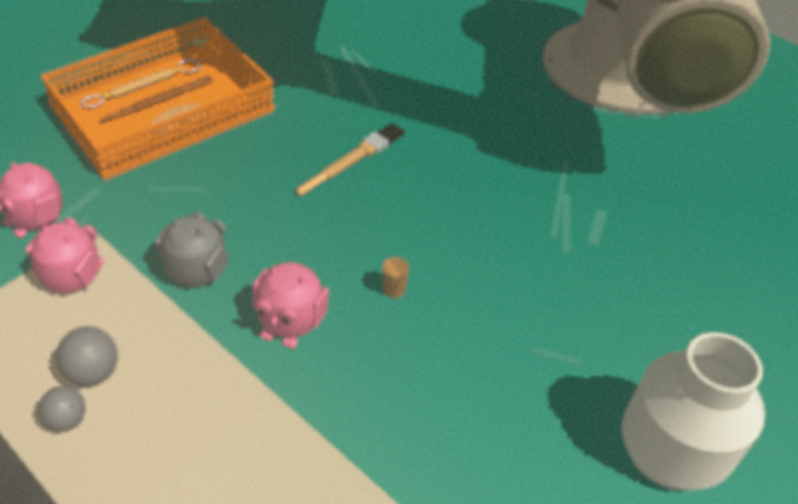

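The final view shows the three tools in separate lanes in the basket, the jar upright, and the brush, cork and owl in place. I've gone over the 14-picture limit, so I'll check the rest by numbers only.

```bash
python3 - <<'E'
from h import *
a=cv2.imread("pics/scene0.png");s=cv2.imread("pics/end_s.png");t=cv2.imread("pics/end_t.png")
for k,(x0,y0,x1,y1) in dict(cork=(348,190,368,213),owl=(240,168,282,212),brush=(308,128,364,166),jar=(462,228,536,304)).items():
    p,q=[cv2.GaussianBlur(cv2.cvtColor(i[y0-8:y1+8,x0-8:x1+8],6),(0,0),1).astype(np.float32) for i in(a,s)]
    print(k,np.round(cv2.phaseCorrelate(p,q),2))
for n,im in(("scene",s),("top",t)):
    # interior of basket polygon at floor
    R=np.array([[.985,.174],[-.174,.985]])
    poly=np.array([proj(n,[*(np.array([535,-389])+np.array(c)@R),4]) for c in((115,85),(115,-85),(-115,-85),(-115,85))],np.int32)
    m=np.zeros(im.shape[:2],np.uint8);cv2.fillPoly(m,[poly],255)
    hsv=cv2.cvtColor(im,40);S=hsv[...,1];med=np.median(S[m>0]);print(n,"floor S",med)
    k=((S<med-28)&(m>0)).astype(np.uint8)
    N,L,st,_=cv2.connectedComponentsWithStats(k)
    for i in range(1,N):
        if st[i,4]<25: continue
        ys,xs=np.nonzero(L==i);Q=np.array([(onz(n,p,12)-[535,-389])@R.T for p in zip(xs,ys)])
        print(" area",st[i,4],"basket x",Q[:,0].min().round(),Q[:,0].max().round(),"y",Q[:,1].min().round(),Q[:,1].max().round(),"mean",Q.mean(0).round(),im[ys,xs].mean(0).round())
E
```

```text
Traceback (most recent call last):
ValueError: setting an array element with a sequence. The requested array has an inhomogeneous shape after 1 dimensions. The detected shape was (2,) + inhomogeneous part.
```

```bash
python3 - <<'E'
from h import *
a=cv2.imread("pics/scene0.png");s=cv2.imread("pics/end_s.png");t=cv2.imread("pics/end_t.png")
for k,(x0,y0,x1,y1) in dict(cork=(348,190,368,213),owl=(240,168,282,212),brush=(308,128,364,166),jar=(462,228,536,304)).items():
    p,q=[cv2.GaussianBlur(cv2.cvtColor(i[y0-8:y1+8,x0-8:x1+8],6),(0,0),1).astype(np.float32) for i in(a,s)]
    print(k,np.round(cv2.phaseCorrelate(p,q)[0],2))
R=np.array([[.985,.174],[-.174,.985]])
for n,im in(("scene",s),("top",t)):
    R=np.array([[.985,-.174],[.174,.985]])  # rows: basket axes
    poly=np.array([proj(n,[*(np.array([535,-389])+np.array(c)@R),4]) for c in((115,85),(115,-85),(-115,-85),(-115,85))],np.int32)
    m=np.zeros(im.shape[:2],np.uint8);cv2.fillPoly(m,[poly],255)
    S=cv2.cvtColor(im,40)[...,1];med=np.median(S[m>0]);print(n,"floor S",med)
    k=((S<med-28)&(m>0)).astype(np.uint8)
    N,L,st,_=cv2.connectedComponentsWithStats(k)
    for i in range(1,N):
        if st[i,4]<25: continue
        ys,xs=np.nonzero(L==i);Q=np.array([R@(onz(n,p,12)-[535,-389]) for p in zip(xs,ys)])
        print(" area",st[i,4],"bx",Q[:,0].min().round(),Q[:,0].max().round(),"by",Q[:,1].min().round(),Q[:,1].max().round(),"mean",Q.mean(0).round(),im[ys,xs].mean(0).round())
E
```

```text
cork [-0.06 -0.07]
owl [-0.15 -0.04]
brush [-0.08 -0.03]
jar [-0.06 -0.02]
scene floor S 191.0
 area 59 bx -90.0 -55.0 by -76.0 -34.0 mean [-74. -55.] [ 83. 122. 171.]
 area 149 bx -48.0 51.0 by -68.0 -44.0 mean [  3. -56.] [ 95. 157. 208.]
 area 50 bx -25.0 59.0 by -15.0 -2.0 mean [14. -8.] [ 60. 105. 160.]
 area 64 bx 58.0 94.0 by -73.0 -39.0 mean [ 75. -56.] [105. 150. 207.]
 area 73 bx -37.0 30.0 by 23.0 40.0 mean [-4. 32.] [ 92. 156. 214.]
top floor S 204.0
 area 756 bx -116.0 92.0 by -83.0 -2.0 mean [-49. -54.] [ 82. 114. 131.]
 area 188 bx -85.0 77.0 by -17.0 -4.0 mean [-12. -10.] [ 48.  93. 142.]
 area 340 bx -46.0 36.0 by 24.0 68.0 mean [-5. 47.] [ 93. 145. 180.]
```

By the numbers, the rib measures 82 x 44 mm in the top view and lies flat. The tools sit in separate lanes, centred at basket y of about -56, -10 and +45 mm. The cork, owl, brush and jar have moved less than 0.2 px. Handing in.

```bash
python3 -c "
from rig import *
print(finish_job())"
```

```text
the job is handed in; nothing more can be done
None
```

I handed the job in at about 46 s: the loop tool, knife and rib lie flat and apart in the basket, both stamps went down the jar's neck (I couldn't see them inside), and the brush, cork and owl are unmoved, but I viewed 18 pictures, over the limit of 14.

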